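Load a sample vial into the carrier and snap its cover on

TASK

Take the white-capped vial out of the rack and stand it upright in the pocket of the metal sample carrier. Then take the white clip-on cover off its sloping stand, set it over the vial and press it straight down until it sits fully home and both orange clips have snapped under the carrier's rim; leave it there. Leave the two black-capped vials standing in the rack, and do not disturb the dropper bottle and the timer.

Things in the scene. Friction and masses are not known exactly. Their poses are not given: they have to be found in the camera images.
- vial_center (a point): centre (half-way up) of the vial to load: clear glass vial with a WHITE screw cap, 25 mm diameter, 57 mm tall, 21 g, so this point is 28.5 mm above its underside; z along the vial. The cap is 22 mm wide and begins 50 mm above the underside. It stands loose in one of the three rack holes.
- vial_a: vial of the same size with a BLACK cap, in another hole of the rack; origin at the centre of its underside. Leave it.
- vial_c: second vial with a BLACK cap, in the remaining hole; origin at the centre of its underside. Leave it.
- rack: fixed grey rack, 160 (x) x 50 (y) x 22 mm high, with three round holes 29 mm wide, 16 mm deep, in a row along its x axis at x = -50, 0 and +50 mm; origin at the centre of its underside. The vials stand on hole floors 6 mm above the bench, so they end 63 mm above the bench.
- carrier: sample carrier screwed to the bench (fixed): dark foot plate 130 x 96 x 6 mm, aluminium block on it, flat top 40 mm above the bench. The top measures 88 (x) x 60 (y) mm; its edge is a rim 6 mm thick that stands out 4 mm at the two x ends, and the clips hook under it there. Origin at the centre of its underside, z up.
- carrier_seat (a point): centre of the carrier's flat top (40 mm above the bench), where the cover comes to rest; axes as the carrier's.
- pocket_floor (a point): centre of the floor of the carrier's round pocket, 20 mm below its top (20 mm above the bench); the pocket is 29 mm wide, in the middle of the top. A vial standing in it sticks out 37 mm above the carrier's top and has its centre 28.5 mm above this point.
- cover_seat (a point): centre of the cover's seat face, which rests on the carrier's top (cover home: this point on carrier_seat). z points out of the cover's top, x runs through its two clips; the cover is the same turned half round about z. At the start it lies loose on its stand, z leaning 25 degrees from vertical toward the stand's low side, facing the robot.
- cover_grip (a point): centre of the blue grip rib on the cover's top, 60.5 mm along z from cover_seat; same axes as cover_seat. The rib is 44 mm long (x), 12 mm wide (y) and 25 mm high (48 to 73 mm from the seat face); the hood's flat roof around it is 48 mm from the seat face. Fingers go on its two y faces, closing along y.
- clip_a (a joint): swing of the orange clip arm at the cover's +x end, rad: 0 = straight (free or snapped home), positive = sprung outward. The rigid arm is hinged 20 mm above the seat face, with a return spring, and has a sloping hook. Pushing the cover down springs both arms out about 0.1 rad; they snap back under the rim in the last 2 mm. The push takes about 10 N in all.
- clip_b (a joint): the same for the clip arm at the cover's -x end.
- cover_stand: fixed grey stand, foot 110 x 100 mm, whose head slopes 25 degrees and on which the cover lies; the head's centre is 80 mm above the bench, straight over this origin (at the bench). Its low side is its -x side, which faces the robot. The cover lifts off along its own z axis; 25 mm clears the clips.
- dropper_bottle: amber dropper bottle, 32 mm wide, 92 mm tall, loose; origin at the centre of its underside. Leave it.
- timer: white countdown timer, 54 x 54 x 19 mm, loose; origin at the centre of its underside. Leave it.
- cover: white plastic hood, 101 x 73 mm over its skirt, hollow and open below (inside 80 x 52 mm, 44 mm high), about 0.18 kg. Origin and axes as cover_seat. The sloping skirt reaches 11 mm below the seat face and guides it over the rim: play 1.5 mm a side when home, about 5 mm at the skirt's mouth. The clips reach 24 mm below the seat face.
- tripod: tall black camera tripod, fixed, standing behind the carrier; origin under its middle on the bench. Its front leg reaches the bench about 0.6 m ahead of the robot and its camera and lens overhang toward the robot about 0.4 m up and higher, so cross from side to side near the robot (0.4 to 0.5 m ahead) to keep the wrist clear of it.

How it is judged:
By the outcome, as a careful person would: the job done as asked, in the order asked, and still so for the second after the job is handed in, with the robot touching nothing.
It also fails if it takes over 54 s, if anything falls off the work surface, if the arm or the gripper's body presses on something with over 40 N, if the wrist force passes 120 N, or if a joint passes its speed limit or range.

ROBOT

A 6-joint arm with a two-finger parallel gripper is mounted at the origin on a cart in front of the work surface, level with it; the furniture and walls round the work are solid. World frame = base frame: x ahead of the robot, y to its left, z up, the work surface at z = 0. Lengths are in m, angles in rad, forces in N, time in s.
With the tool pointing down it reaches from about 0.35 to 0.775 m from the base axis. Payload 5.5 kg.
Tool frame: the origin (TCP) lies at the very end of the fingers, on their centre line; the grasp point (between the pads) lies 19 mm behind it; z points along the fingers, y is the line along which they close (so a half turn about z gives the same grasp; the last joint's range is limited). The gripper opens to 85 mm and grips with 20 to 120 N. Pads are 22 mm wide; open, the fingers measure 114 mm over their backs; the gripper's body (76 mm by 85 mm) begins 54 mm behind the grasp point. The pads swing forward as they close: fully open they stand 13 mm farther back than shut.
Start: joints at [0.961, 0.313, 0.046, 1.304, 0, 1.431], TCP at [0.26, 0.513, 0.209] pointing down, gripper open.
Joint ranges: [-2.76, 2.76], [-0.86, 1.69], [-1.03, 1.26], [-2.2, 2.34], [-1.47, 1.5], [-3.14, 3.14]. Speed limits (rad/s): [2.57, 2.57, 3.14, 3.14, 3.14, 3.14].

INTERFACE

Orientations are given as a unit quaternion [w, x, y, z].
In Python, from workcell import env gives the robot as it stands. The module is installed in compiled form; this text tells all that it offers.
- The arm moves only by the tool jog_arm, never from a script. Its arguments are lists of equal length, an entry for each row: "gripper": the opening, from 0 (shut) to 1 (fully open); "offset": the shift along the world's x, y, z in cm, a list of three; "twist": the turn about the world's z in degrees. In form: {"gripper": [gripper, ...], "offset": [[dx, dy, dz], ...], "twist": [twist, ...]}. A call has exactly 8 rows; each row is the pose to reach, as a shift and turn from the pose commanded when the call began; what a row does not reach only later rows make up. A row lasts 1/8 s, in which the tool goes at most 62.5 mm and 10.7 degrees, less where a joint would pass 70% of its speed; a pose out of reach is approached as far as the arm can. A call with a gripper value outside its range is refused whole. The fingers move at their own pace and stop on an object; "squeeze" is the grip in N (left out, the last holds). Time passes only in rows, so rows that repeat a pose let the fingers close, or fill a call up. It gives the time, the measured TCP pose, the force, the opening and the grip force at its end, in the units of the state.
- env.get_state(): the state, without advancing time (a new reading comes with each control period).
- env.read_camera(name): name is "scene" or "top" or "wrist"; returns a dict with "image" (420x560x3 uint8, red, green, blue), "z_map" (420x560 float32, m along the optical axis (not along the pixel's ray), 0 where there is no reading), "fovy" (degrees; the focal length in pixels is half the picture's height over the tangent of half this angle, whatever the lens; pixels are square), "cx", "cy" (the principal point, pixels), "distortion" ([k1, k2, p1, p2, k3] as OpenCV has them; the pictures are not rectified), "cam_to_world" (4x4, takes a point from camera to world coordinates). Camera axes: x right, y up, looking along -z (the intrinsics and any distortion apply to the point x, -y, -z); pixel columns grow to the right and rows downward; lengths in m; the calibration is good to about 2 mm. A picture is of the moment at which its call begins.
- env.hand_in(): hands the job in; it is judged then, once.
The state is a dict: "clock": time; "joint_pos": joint angles; "qvel": joint speeds; "tau": joint torques, N m; "tcp_pos": TCP position; "orientation": TCP orientation; "wrist_force": force on the tool from outside, world axes, zero at the start; "ft_torque": the same for the moment, N m; "finger_gap": finger opening in m; "grip_force": force on a finger pad.
Only numpy, scipy, OpenCV 4.12 (cv2) and the standard library are available. Lean on these libraries where they do the work, as an engineer would, in place of code of your own. Each camera call takes 0.05 s, during which the arm holds its last target. There are 200 camera calls.

## Working session

There is one attempt and no reset: what is moved stays moved. The work goes in short steps, Python scripts to look and compute and a tool call to move; the robot and the scene stay as the last step left them, time stands still between calls to the robot, and variables do not carry over. Pictures are saved under pics/ and viewed, at most 10 in all, crops included, and the job is handed in when it is done.

Besides the shell and the picture viewer there is one more tool, called as name(argument=value, ...) on one line, values as JSON. jog_arm: Moves the arm, as the interface text tells. Its arguments: {"type":"object","properties":{"gripper":{"type":"array"},"offset":{"type":"array"},"twist":{"type":"array"},"squeeze":{"type":"number"}},"required":["gripper","offset","twist"]}

```bash
mkdir -p pics; cat > h.py <<'E'
import numpy as np, cv2
from workcell import env
def cam(n):
    c=env.read_camera(n); f=c["image"].shape[0]/2/np.tan(np.radians(c["fovy"])/2)
    c["K"]=np.array([[f,0,c["cx"]],[0,f,c["cy"]],[0,0,1]]); c["D"]=np.array(c["distortion"],float); c["T"]=np.array(c["cam_to_world"]); return c
def rays(c,uv):
    p=cv2.undistortPoints(np.array(uv,float).reshape(-1,1,2),c["K"],c["D"]).reshape(-1,2)
    return np.c_[p[:,0],-p[:,1],-np.ones(len(p))]
def plane(c,uv,z):
    d=rays(c,uv)@c["T"][:3,:3].T; o=c["T"][:3,3]
    return o+d*((z-o[2])/d[:,2])[:,None]
def cloud(c):
    h,w=c["z_map"].shape; v,u=np.mgrid[:h,:w]
    P=rays(c,np.c_[u.ravel(),v.ravel()])*c["z_map"].reshape(-1,1)
    P=P@c["T"][:3,:3].T+c["T"][:3,3]; return P.reshape(h,w,3)
def save(c,n): cv2.imwrite(f"pics/{n}.png",c["image"][...,::-1])
E
python3 - <<'E'
from h import *
for n in("scene","top"):
    c=cam(n); save(c,n); print(n,c["T"].round(3).tolist(),c["fovy"],c["distortion"])
s=env.get_state(); print(s)
E
```

```text
scene [[0.523, 0.51, -0.682, -0.107], [-0.852, 0.316, -0.417, -0.393], [0.003, 0.8, 0.6, 0.721], [0.0, 0.0, 0.0, 1.0]] 50.69705050377172 [-0.10795659  0.          0.          0.          0.        ]
top [[0.012, 0.995, -0.094, 0.435], [-1.0, 0.013, 0.007, 0.043], [0.009, 0.094, 0.995, 1.582], [0.0, 0.0, 0.0, 1.0]] 45.64481856392964 [-0.0407102  0.         0.         0.         0.       ]
{'clock': 0.1, 'joint_pos': array([ 9.61390826e-01,  3.13937651e-01,  4.51342984e-02,  1.30358653e+00,
       -1.45532970e-05,  1.43124126e+00]), 'qvel': array([-0.00147329, -0.00188893,  0.00233107, -0.00053676,  0.00081982,
        0.00196969]), 'tau': array([ 2.87400617e-03, -4.81727099e+01,  2.99243277e+01,  1.27425621e-02,
       -1.40257071e-04, -1.05057271e-05]), 'tcp_pos': array([0.26005445, 0.51231161, 0.20850809]), 'orientation': array([-2.84680717e-04,  2.32770178e-01,  9.72531444e-01, -7.44222675e-04]), 'wrist_force': array([-0.39567455,  0.42258511, -0.45769031]), 'ft_torque': array([0.0088476 , 0.00039743, 0.00847492]), 'grip_force': 0.0, 'finger_gap': 0.085339405364862}
```

View pics/scene.png

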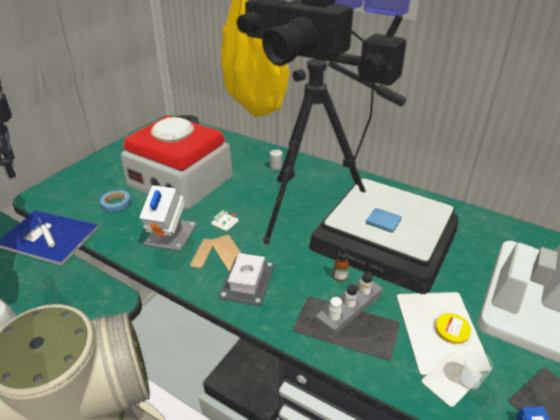

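View pics/top.png

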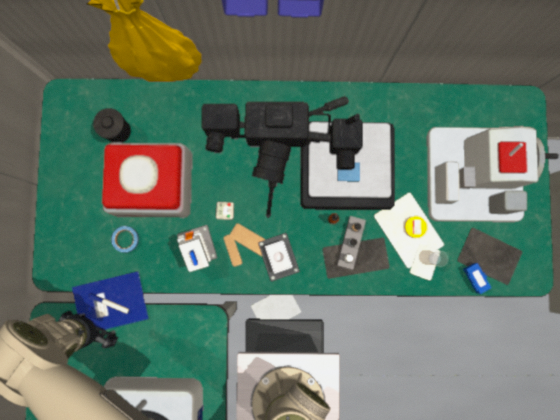

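Scene: the white-capped vial is at scene (335,307) / top (348,257), the carrier at scene (247,275) / top (279,257), and the cover with its blue rib at scene (156,200) / top (193,257). The robot is at the bottom of the top view.

```bash
python3 - <<'E'
from h import *
a=cam("top");b=cam("scene")
def crop(c,x,y,w,h,s): return cv2.resize(c["image"][y:y+h,x:x+w],None,fx=s,fy=s,interpolation=cv2.INTER_CUBIC)
A=crop(a,170,210,200,75,4)
B=crop(b,130,180,260,150,3)
im=np.zeros((300+0+300,800,3),np.uint8); im[:300,:800]=A
B=cv2.resize(B,(520,300)); im[300:,:520]=B
cv2.imwrite("pics/crop1.png",im[...,::-1])
for n,c in(("top",a),("scene",b)):
    hsv=cv2.cvtColor(c["image"],cv2.COLOR_RGB2HSV); P=cloud(c)
    for nm,m in(("blue",(cv2.inRange(hsv,(100,130,60),(130,255,255)))),("orange",cv2.inRange(hsv,(5,150,120),(18,255,255))),("white",cv2.inRange(hsv,(0,0,150),(179,45,255)))):
        k,l,st,ce=cv2.connectedComponentsWithStats(m)
        for i in range(1,k):
            if st[i,4]<12: continue
            Q=np.median(P[l==i],0)
            if .35<Q[0]<.8 and -.4<Q[1]<.4 and Q[2]<.3: print(n,nm,st[i].tolist(),ce[i].round(1),Q.round(3), cv2.minAreaRect(np.argwhere(l==i)[:,::-1].astype(np.float32)))
E
```

```text
top blue [190, 251, 7, 14, 49] [193.2 257.6] [0.441 0.279 0.146] ((193.22604370117188, 257.6027526855469), (13.927896499633789, 3.5112345218658447), 69.44395446777344)
top orange [186, 232, 7, 8, 47] [188.8 235.3] [0.508 0.301 0.103] ((189.0, 235.5), (7.0, 6.0), 90.0)
top white [309, 123, 82, 74, 3972] [353.7 166.6] [ 0.719 -0.221  0.079] ((349.4999694824219, 159.5), (80.99998474121094, 72.99998474121094), 0.0)
top white [105, 145, 80, 68, 280] [157.4 199.4] [0.581 0.365 0.112] ((158.93246459960938, 195.77674865722656), (50.65903854370117, 100.88927459716797), 49.9697380065918)
top white [374, 193, 70, 87, 2822] [410.9 237.1] [ 0.509 -0.386  0.002] ((414.2671203613281, 238.51593017578125), (85.05254364013672, 44.37425231933594), 57.03059387207031)
top white [216, 202, 18, 18, 264] [224.3 210.7] [0.59  0.208 0.012] ((224.5, 210.5), (17.0, 17.0), 90.0)
top white [350, 217, 15, 10, 62] [357.3 220.8] [ 0.563 -0.213  0.022] ((357.20074462890625, 221.07298278808594), (14.267772674560547, 5.980503082275391), 19.983104705810547)
top white [178, 227, 37, 45, 911] [196.  249.2] [0.467 0.274 0.
[... 3007 characters left out ...]
35.82318115234375, 308.40850830078125), (23.301055908203125, 13.693511009216309), 83.6598129272461)
scene white [256, 298, 4, 4, 14] [257.5 299.7] [ 0.411 -0.02   0.006] ((257.5, 299.5), (3.0, 3.0), 90.0)
scene white [299, 376, 7, 6, 25] [301.6 378.5] [ 0.378 -0.152 -0.14 ] ((301.5, 378.5), (6.933752536773682, 4.160251617431641), 56.30992889404297)
scene white [279, 382, 77, 38, 888] [312.7 402.9] [ 0.364 -0.189 -0.188] ((316.2429504394531, 405.3632507324219), (81.24304962158203, 13.036457061767578), 28.009174346923828)
scene white [280, 406, 30, 14, 240] [291.2 414. ] [ 0.367 -0.134 -0.292] ((293.8000183105469, 416.4000549316406), (29.516096115112305, 11.627553939819336), 26.56505012512207)
```

View pics/crop1.png

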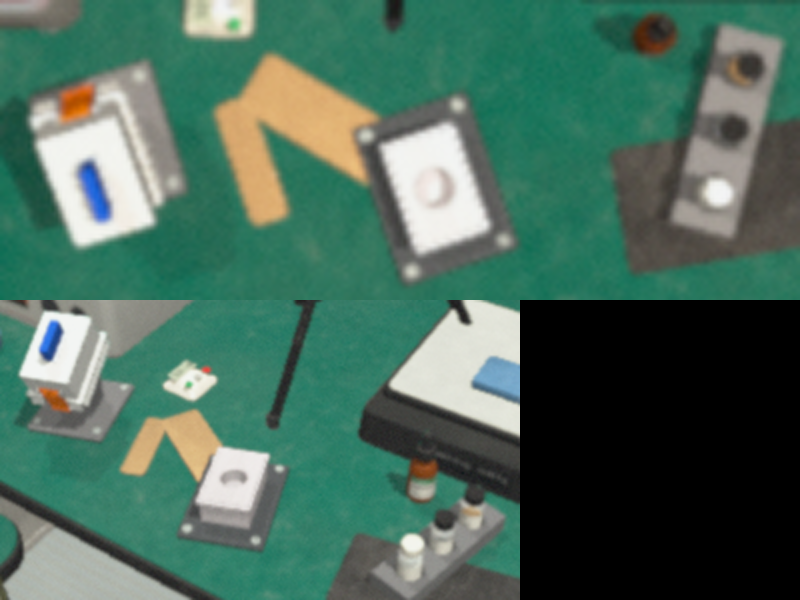

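The crop shows the white vial in the rack hole nearest the robot, with a light carrier block with its pocket visible. The cover's blue rib runs down the slope toward the robot.

```bash
python3 - <<'E'
from h import *
for n in("top","scene"):
    c=cam(n); P=cloud(c); hsv=cv2.cvtColor(c["image"],cv2.COLOR_RGB2HSV)
    def sel(cx,cy,r,z0,z1): return (np.hypot(P[...,0]-cx,P[...,1]-cy)<r)&(P[...,2]>z0)&(P[...,2]<z1)
    m=sel(.445,.035,.09,.034,.046); r=cv2.minAreaRect(P[m][:,:2].astype(np.float32)); print(n,"carrier depth",r)
    v=np.argwhere(m&(hsv[...,2]>140))[:,::-1]; q=plane(c,v,.04)[:,:2].astype(np.float32); print(" rays",cv2.minAreaRect(q),q.mean(0))
    m=sel(.49,-.19,.12,.055,.075); mw=m&(hsv[...,2]>170)&(hsv[...,1]<50)
    v=np.argwhere(mw)[:,::-1]; print(" cap",len(v),plane(c,v,.063).mean(0).round(4), P[mw].mean(0).round(4))
    mb=m&(hsv[...,2]<90); k,l,st,ce=cv2.connectedComponentsWithStats(mb.astype(np.uint8))
    for i in range(1,k):
        if st[i,4]>8: print(" blk",st[i,4],plane(c,[ce[i]],.063)[0].round(4))
    b=(cv2.inRange(hsv,(100,130,60),(130,255,255))>0)&sel(.44,.28,.06,.1,.2)
    v=np.argwhere(b)[:,::-1].astype(np.float32); Q=P[b]; print(" rib",len(Q),Q.mean(0).round(4),Q[:,2].min(),Q[:,2].max())
    g=Q[:,:2]-Q[:,:2].mean(0); e=np.linalg.svd(g,full_matrices=False)[2][0]; print(" ribdir",np.degrees(np.arctan2(e[1],e[0])))
    w=sel(.45,.28,.06,.09,.15)&(hsv[...,1]<40)&(hsv[...,2]>180)
    Q=P[w]
    for _ in range(4):
        ce_=Q.mean(0); nn=np.linalg.svd(Q-ce_,full_matrices=False)[2][2]; d=(Q-ce_)@nn; Q=Q[np.abs(d)<max(.004,0)]if _ else Q[np.abs(d)<.01]
    nn*=np.sign(nn[2]); print(" roof",len(Q),ce_.round(4),nn.round(3),"tilt",np.degrees(np.arccos(nn[2])),"az",np.degrees(np.arctan2(nn[1],nn[0])), d.std())
E
```

```text
top carrier depth ((0.4497252106666565, 0.034926727414131165), (0.08764933049678802, 0.05940190702676773), 19.33536148071289)
 rays ((0.4496665298938751, 0.0348939523100853), (0.08750811964273453, 0.05932703614234924), 19.270475387573242) [0.4494836  0.03484237]
 cap 41 [ 0.4478 -0.1801  0.063 ] [ 0.4478 -0.1801  0.0627]
 blk 20 [ 0.5691 -0.1321  0.063 ]
 blk 31 [ 0.5438 -0.2054  0.063 ]
 blk 37 [ 0.4957 -0.1918  0.063 ]
 rib 49 [0.4416 0.2789 0.1454] 0.12927503825755915 0.15608250376416133
 ribdir -163.6952155705964
 roof 385 [0.4506 0.2824 0.1232] [-0.387 -0.15   0.91 ] tilt 24.537935750962017 az -158.80343011449548 0.001989049975379546
scene carrier depth ((0.4489135146141052, 0.03386523202061653), (0.09074560552835464, 0.06110517680644989), 19.895463943481445)
 rays ((0.4471713900566101, 0.03211865574121475), (0.09255880117416382, 0.06086113303899765), 19.354106903076172) [0.44583553 0.03136611]
 cap 83 [ 0.4444 -0.1828  0.063 ] [ 0.4458 -0.1823  0.0613]
 blk 75 [ 0.57  -0.138  0.063]
 blk 14 [ 0.6005 -0.1896  0.063 ]
 blk 76 [ 0.5398 -0.2082  0.063 ]
 blk 76 [ 0.4926 -0.1952  0.063 ]
 rib 115 [0.4381 0.2746 0.1401] 0.12067632378158388 0.1540135411856146
 ribdir -164.71828481272246
 roof 669 [0.4465 0.2772 0.1216] [-0.407 -0.147  0.901] tilt 25.655938992447414 az -160.109715587786 0.0015568962359785042
```

jog_arm(gripper=[1, 1, 1, 1, 1, 1, 1, 1], offset=[[4, -5, 0], [8, -11, 0], [12, -17, 0], [14, -23, 0], [15, -29, 0], [16, -35, 0], [17, -41, 0], [17, -47, 0]], twist=[2, 4, 6, 8, 10, 12, 12, 12])

```text
clock: 1.3
tcp_pos: [0.4304, 0.0535, 0.2095]
orientation: [0.001, 0.13, 0.992, 0.0]
wrist_force: [1.0, 0.6, -0.1]
finger_gap: 0.0857
grip_force: 0.0
```

jog_arm(gripper=[1, 1, 1, 1, 1, 1, 1, 1], offset=[[0.5, -6, 0], [1, -12, 0], [1.5, -18, 0], [1.7, -21, -2], [1.7, -22.4, -5], [1.7, -22.4, -6], [1.7, -22.4, -6], [1.7, -22.4, -6]], twist=[0, 0, 0, 0, 0, 0, 0, 0])

```text
clock: 2.3
tcp_pos: [0.4475, -0.1679, 0.1504]
orientation: [0.001, 0.129, 0.992, -0.0]
wrist_force: [-0.3, -0.4, 0.1]
finger_gap: 0.0857
grip_force: 0.0
```

```bash
python3 - <<'E'
from h import *
c=cam("wrist"); save(c,"w1"); s=env.get_state(); print(s["tcp_pos"],s["orientation"],c["T"].round(3).tolist())
P=cloud(c); hsv=cv2.cvtColor(c["image"],cv2.COLOR_RGB2HSV)
m=((np.hypot(P[...,0]-.447,P[...,1]+.181)<.03)&(P[...,2]>.055)&(P[...,2]<.07)).astype(np.uint8)
v=np.argwhere(m)[:,::-1]; print(len(v))
if len(v):
    ct=max(cv2.findContours(m,0,1)[0],key=cv2.contourArea); q=plane(c,ct.reshape(-1,2),.063)[:,:2].astype(np.float32); print(cv2.minEnclosingCircle(q),P[m>0].mean(0))
E
```

```text
[ 0.44767544 -0.16800529  0.15054847] [ 9.44612471e-04  1.29138646e-01  9.91626056e-01 -2.86153583e-04] [[0.257, -0.933, -0.252, 0.384], [0.966, 0.248, 0.068, -0.15], [-0.001, -0.261, 0.965, 0.315], [0.0, 0.0, 0.0, 1.0]]
514
((0.448056161403656, -0.17949312925338745), 0.011537715792655945) [ 0.44793947 -0.17970143  0.06284057]
```

View pics/w1.png

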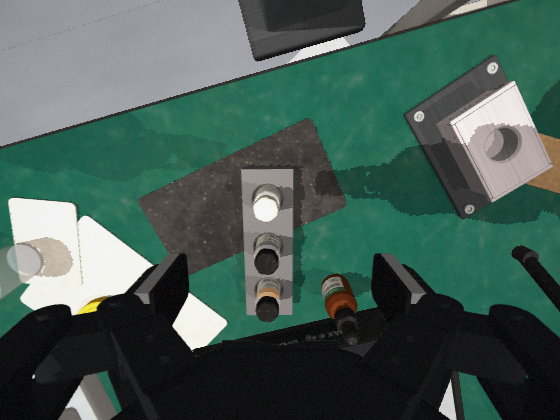

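The wrist view shows the white cap at about (266,207), the black caps below it at (266,255) and (267,305), and the dropper bottle clear to the right at (340,305).

jog_arm(gripper=[1, 1, 1, 1, 0, 0, 0, 0], offset=[[0, -1.2, -2], [0, -1.2, -7], [0, -1.2, -12], [0, -1.2, -12], [0, -1.2, -12], [0, -1.2, -12], [0, -1.2, -12], [0, -1.2, -12]], twist=[0, 0, 0, 0, 0, 0, 0, 0], squeeze=40)

```text
clock: 3.35
tcp_pos: [0.448, -0.181, 0.0307]
orientation: [0.001, 0.13, 0.992, -0.0]
wrist_force: [-0.2, 0.6, 5.2]
finger_gap: 0.0197
grip_force: 38.9
```

```bash
python3 - <<'E'
from h import *
c=cam("wrist"); d=cam("scene"); s=env.get_state(); print(s["finger_gap"],s["grip_force"],s["wrist_force"],s["tcp_pos"])
A=cv2.resize(c["image"],(480,360)); B=cv2.resize(d["image"][250:340,290:400],None,fx=4,fy=4,interpolation=cv2.INTER_CUBIC)[:360,:320]
im=np.zeros((360,800,3),np.uint8); im[:,:480]=A; im[:B.shape[0],480:480+B.shape[1]]=B
cv2.imwrite("pics/g1.png",im[...,::-1])
E
```

```text
0.019857823512420644 38.85380208492279 [0.47138013 0.30773578 6.68526321] [ 0.44795108 -0.18102462  0.03073247]
```

View pics/g1.png

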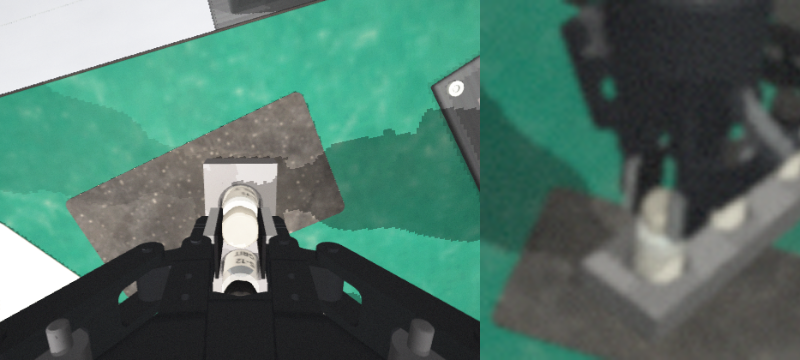

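The grip image shows the white cap at (240,228) of the left panel between the fingers, but the 19.7 mm gap is under the vial's 25 mm, so I'll check its position by depth.

```bash
python3 - <<'E'
from h import *
c=cam("wrist"); P=cloud(c); s=env.get_state()
def proj(p):
    q=np.linalg.inv(c["T"])@np.r_[p,1]; return cv2.projectPoints(np.array([[q[0],-q[1],-q[2]]]),np.zeros(3),np.zeros(3),c["K"],c["D"])[0].ravel().round(1)
t=s["tcp_pos"]; a=np.radians(75.2); y=np.array([np.cos(a),np.sin(a),0]); x=np.array([y[1],-y[0],0])
for nm,p in(("tcp",t),("grasp",t+[0,0,.019]),("captop",np.array([.448,-.18,.063]))): print(nm,proj(p))
Q=(P-t); X=Q@x; Y=Q@y; Z=P[...,2]
for z in np.arange(.024,.08,.004):
    m=(abs(Z-z)<.002)&(abs(Y)<.05)&(abs(X)<.035)
    if m.sum()>5:
        i=m&(abs(Y)<.0135); o=m&~i
        f=lambda k:(k.sum(),)+((X[k].min().round(4),X[k].max().round(4),Y[k].min().round(4),Y[k].max().round(4)) if k.sum() else ())
        print(round(z,3),f(i),f(o))
E
```

```text
tcp [277.8 242.8]
grasp [277.5 256.5]
captop [279.4 267.8]
0.024 (np.int64(1160), np.float64(-0.0292), np.float64(0.035), np.float64(-0.0135), np.float64(0.0135)) (np.int64(1525), np.float64(-0.0292), np.float64(0.0343), np.float64(-0.0238), np.float64(0.0262))
0.028 (np.int64(82), np.float64(-0.0119), np.float64(-0.0028), np.float64(-0.0109), np.float64(0.0129)) (np.int64(0),)
0.032 (np.int64(90), np.float64(-0.0119), np.float64(-0.0022), np.float64(-0.0106), np.float64(0.0134)) (np.int64(0),)
0.036 (np.int64(105), np.float64(-0.012), np.float64(-0.0033), np.float64(-0.0103), np.float64(0.013)) (np.int64(0),)
0.04 (np.int64(105), np.float64(-0.0118), np.float64(-0.004), np.float64(-0.0097), np.float64(0.0128)) (np.int64(0),)
0.044 (np.int64(108), np.float64(-0.0117), np.float64(-0.0053), np.float64(-0.0094), np.float64(0.0113)) (np.int64(0),)
0.048 (np.int64(282), np.float64(-0.0116), np.float64(-0.0013), np.float64(-0.0092), np.float64(0.0112)) (np.int64(0),)
0.052 (np.int64(66), np.float64(-0.0108), np.float64(-0.0025), np.float64(-0.0088), np.float64(0.0109)) (np.int64(0),)
0.056
[... 510 characters left out ...]
64(129), np.float64(-0.0115), np.float64(-0.0061), np.float64(-0.0223), np.float64(0.0245))
0.068 (np.int64(122), np.float64(-0.0115), np.float64(0.0109), np.float64(-0.0134), np.float64(0.0134)) (np.int64(143), np.float64(-0.0116), np.float64(-0.0062), np.float64(-0.0225), np.float64(0.0246))
0.072 (np.int64(121), np.float64(-0.0117), np.float64(0.0104), np.float64(-0.0134), np.float64(0.0135)) (np.int64(157), np.float64(-0.0116), np.float64(-0.0062), np.float64(-0.0224), np.float64(0.0245))
0.076 (np.int64(136), np.float64(-0.0117), np.float64(0.0113), np.float64(-0.0135), np.float64(0.0134)) (np.int64(170), np.float64(-0.0114), np.float64(-0.0064), np.float64(-0.0224), np.float64(0.0247))
```

jog_arm(gripper=[0, 0, 0, 0, 0, 0, 0, 0], offset=[[0, 0, 0.3], [0, 0, 0.6], [0, 0, 1], [0, 0, 1.3], [0, 0, 1.3], [0, 0, 1.3], [0, 0, 1.3], [0, 0, 1.3]], twist=[0, 0, 0, 0, 0, 0, 0, 0])

```text
clock: 4.5
tcp_pos: [0.4468, -0.1804, 0.0422]
orientation: [-0.0, 0.13, 0.992, 0.0]
wrist_force: [-1.3, -0.4, -0.3]
finger_gap: 0.0195
grip_force: 39.1
```

```bash
cat >> h.py <<'E'
def slices(c,t,ydeg,zs,r=.035):
    P=cloud(c); a=np.radians(ydeg); y=np.array([np.cos(a),np.sin(a),0]); x=np.array([y[1],-y[0],0])
    Q=P-t; X=Q@x; Y=Q@y; Z=P[...,2]
    f=lambda k:(int(k.sum()),)+(tuple((1000*np.array([X[k].min(),X[k].max(),Y[k].min(),Y[k].max()])).round(1).tolist()) if k.sum() else ())
    for z in zs:
        m=(abs(Z-z)<.002)&(abs(Y)<.06)&(abs(X)<r); i=m&(abs(Y)<.0135)
        print(round(z,3),f(i),f(m&~i))
E
python3 - <<'E'
from h import *
c=cam("wrist"); s=env.get_state(); print(s["tcp_pos"])
slices(c,s["tcp_pos"],75.2,np.arange(.024,.09,.004),.02)
E
```

```text
[ 0.4468462  -0.18042836  0.04222645]
0.024 (531, -20.0, 4.4, -13.5, 13.4) (1066, -20.0, 13.5, -24.2, 26.0)
0.028 (46, -11.8, -3.4, -10.3, 13.0) (0,)
0.032 (80, -11.8, -2.5, -10.9, 12.7) (1, -2.0, -2.0, 13.5, 13.5)
0.036 (70, -11.9, -2.5, -10.5, 13.3) (0,)
0.04 (81, -11.9, -2.2, -10.8, 13.4) (0,)
0.044 (89, -11.8, -2.5, -10.6, 13.3) (0,)
0.048 (111, -11.9, -3.4, -10.4, 12.9) (0,)
0.052 (95, -12.0, -4.7, -10.2, 12.3) (0,)
0.056 (126, -11.8, -5.8, -9.2, 11.4) (0,)
0.06 (248, -11.9, -1.3, -9.1, 11.2) (0,)
0.064 (78, -10.2, -2.7, -8.9, 10.9) (0,)
0.068 (166, -11.1, -2.8, -13.2, 13.4) (18, -11.5, -10.4, -15.5, 17.6)
0.072 (454, -11.6, 11.7, -13.4, 13.2) (92, -11.5, -6.5, -21.0, 23.9)
0.076 (1242, -11.4, 11.0, -13.4, 13.4) (127, -11.6, -6.2, -22.3, 24.6)
0.08 (113, -11.6, 10.7, -13.4, 13.4) (151, -11.6, -6.3, -22.3, 24.7)
0.084 (124, -11.7, 10.0, -13.3, 13.5) (161, -11.5, -6.1, -22.5, 24.7)
0.088 (150, -11.7, 11.3, -13.5, 13.2) (163, -11.5, -6.5, -22.3, 24.4)
```

The vial is held by its cap, upright. I'll lift it and carry it over to the carrier.

jog_arm(gripper=[0, 0, 0, 0, 0, 0, 0, 0], offset=[[0, 0, 3], [0, 0.5, 6], [0, 5, 7], [0, 10, 7], [0, 14, 7], [0, 17, 7], [0, 18, 7], [0, 18, 7]], twist=[0, 0, 0, 0, 0, 0, 0, 0], squeeze=50)

```text
clock: 5.55
tcp_pos: [0.447, -0.0003, 0.1123]
orientation: [0.0, 0.129, 0.992, -0.0]
wrist_force: [-0.6, -0.3, 0.5]
finger_gap: 0.0192
grip_force: 50.4
```

```bash
cat >> h.py <<'E'
def carrier(c,z0=.036,z1=.044,ctr=(.449,.034)):
    P=cloud(c); m=((np.hypot(P[...,0]-ctr[0],P[...,1]-ctr[1])<.07)&(P[...,2]>z0)&(P[...,2]<z1)).astype(np.uint8)
    m=cv2.morphologyEx(m,cv2.MORPH_OPEN,np.ones((3,3)))
    ct=max(cv2.findContours(m,0,1)[0],key=cv2.contourArea)
    return m,cv2.minAreaRect(plane(c,ct.reshape(-1,2),.04)[:,:2].astype(np.float32))
E
python3 - <<'E'
from h import *
c=cam("wrist"); s=env.get_state(); print(s["tcp_pos"],s["finger_gap"])
m,r=carrier(c); print(r,m.sum()); save(c,"w2")
m,r=carrier(cam("top")); print(r)
slices(c,s["tcp_pos"],75.2,np.arange(.08,.16,.006),.02)
E
```

```text
[ 0.44709013 -0.00082294  0.11234031] 0.019411810787994963
((0.45031097531318665, 0.0354093499481678), (0.08817164599895477, 0.05983880162239075), 19.475202560424805) 6772
((0.47299450635910034, 0.06982971727848053), (0.009247486479580402, 0.006169299129396677), 0.8012534379959106)
0.08 (0,) (0,)
0.086 (2, -11.1, -9.7, -4.0, -0.1) (0,)
0.092 (61, -11.7, -3.8, -9.6, 13.2) (0,)
0.098 (54, -11.8, -3.7, -9.9, 13.4) (0,)
0.104 (80, -12.3, -3.9, -10.1, 13.2) (1, -2.8, -2.8, 13.7, 13.7)
0.11 (78, -12.0, -3.0, -10.4, 13.4) (1, -2.1, -2.1, 13.9, 13.9)
0.116 (86, -12.0, -4.6, -9.9, 12.9) (1, -3.3, -3.3, 13.6, 13.6)
0.122 (102, -12.1, -4.6, -9.7, 12.7) (0,)
0.128 (254, -11.9, -3.3, -8.7, 11.8) (0,)
0.134 (95, -10.5, -4.1, -8.2, 11.3) (0,)
0.14 (174, -11.7, 10.6, -13.4, 13.2) (46, -11.6, -6.7, -19.4, 22.8)
0.146 (1282, -11.8, 11.1, -13.5, 13.4) (132, -11.6, -6.7, -21.9, 24.7)
0.152 (131, -11.9, 9.5, -13.5, 13.4) (144, -11.9, -6.6, -21.8, 24.9)
0.158 (143, -11.9, 6.9, -13.4, 13.4) (152, -11.7, -6.4, -21.8, 24.8)
```

View pics/w2.png

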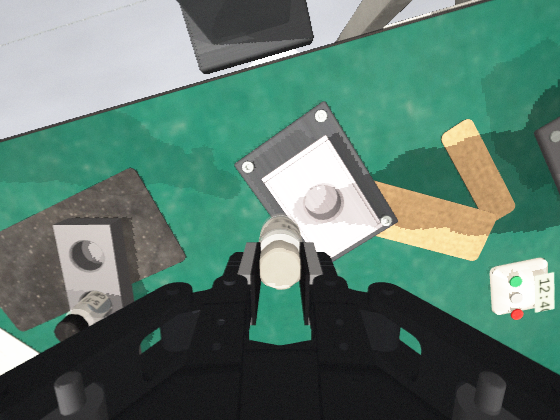

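The wrist view shows the pocket at (322,203) and the vial held at (280,255) between the pads, with the carrier rectangle clearly measured.

jog_arm(gripper=[0, 0, 0, 0, 0, 0, 0, 0], offset=[[0.2, 2, 0], [0.2, 3.5, 0], [0.2, 3.5, -2], [0.2, 3.5, -3.5], [0.2, 3.5, -4.2], [0.2, 3.5, -4.8], [0.2, 3.5, -5.4], [0.2, 3.5, -5.4]], twist=[0, 0, 0, 0, 0, 0, 0, 0])

```text
clock: 6.65
tcp_pos: [0.4487, 0.0345, 0.0581]
orientation: [-0.0, 0.13, 0.992, 0.0]
wrist_force: [-0.6, 0.2, -0.4]
finger_gap: 0.0195
grip_force: 50.4
```

```bash
python3 - <<'E'
from h import *
c=cam("wrist"); s=env.get_state(); print(s["tcp_pos"],s["finger_gap"],s["wrist_force"],s["ft_torque"])
m,r=carrier(c); print(r,m.sum()); save(c,"w3")
slices(c,s["tcp_pos"],75.2,np.arange(.04,.1,.004),.02)
E
```

```text
[0.44888997 0.03451697 0.05835044] 0.01939153696153084 [-0.10960341 -0.42105612  0.24718362] [-0.01729824  0.02567208 -0.01605005]
((0.45031705498695374, 0.035688821226358414), (0.08802036941051483, 0.05994734540581703), 19.558565139770508) 7744
0.04 (668, -20.0, 5.6, -13.5, 13.3) (3435, -20.0, 20.0, -47.1, 50.4)
0.044 (52, -14.7, -3.2, -10.4, 13.0) (17, -16.3, 8.3, -36.8, 34.5)
0.048 (76, -11.7, -2.2, -10.9, 13.4) (0,)
0.052 (76, -12.0, -2.8, -10.6, 13.2) (0,)
0.056 (78, -12.1, -3.1, -10.9, 12.9) (0,)
0.06 (89, -12.1, -2.5, -10.8, 13.3) (0,)
0.064 (116, -12.2, -3.8, -10.4, 12.8) (0,)
0.068 (87, -11.8, -4.8, -9.6, 12.1) (0,)
0.072 (140, -12.1, -6.1, -9.2, 11.3) (0,)
0.076 (219, -11.7, -3.4, -9.1, 10.6) (0,)
0.08 (100, -10.5, -2.9, -8.7, 10.7) (0,)
0.084 (153, -11.6, 10.8, -13.2, 13.3) (18, -11.3, -10.7, -15.1, 17.2)
0.088 (500, -11.6, 11.7, -13.5, 13.5) (87, -11.8, -6.6, -21.4, 23.4)
0.092 (1186, -11.6, 11.6, -13.4, 13.3) (129, -11.5, -6.5, -22.1, 24.2)
0.096 (117, -11.7, 10.3, -13.5, 13.4) (140, -11.7, -6.6, -22.2, 24.3)
```

jog_arm(gripper=[0, 0, 0, 0, 0, 0.6, 0.6, 0.6], offset=[[0.05, 0, -0.5], [0.05, 0, -0.9], [0.05, 0, -1.2], [0.05, 0, -1.35], [0.05, 0, -1.35], [0.05, 0, -1.35], [0.05, 0, -1.3], [0.05, 0, -1]], twist=[0, 0, 0, 0, 0, 0, 0, 0])

```text
clock: 7.7
tcp_pos: [0.4492, 0.0346, 0.0483]
orientation: [-0.0, 0.13, 0.992, 0.0]
wrist_force: [-0.4, -0.8, -0.8]
finger_gap: 0.0516
grip_force: 0.0
```

jog_arm(gripper=[0.6, 0.8, 0.8, 0.8, 0.8, 0.8, 0.8, 0.8], offset=[[0, 0, 5], [0, 0, 10], [0, 4, 14], [0, 10, 16], [-0.5, 15, 16], [-1, 19, 16], [-1.2, 23, 16], [-1.2, 24, 16]], twist=[0, 0, 8, 16, 24, 32, 34, 34])

```text
clock: 8.7
tcp_pos: [0.437, 0.2765, 0.2084]
orientation: [0.0, -0.167, 0.986, 0.0]
wrist_force: [-0.1, 0.1, 0.6]
finger_gap: 0.0682
grip_force: 0.0
```

```bash
cat > cov.py <<'E'
from h import *
def rect3(Q,n):
    ax=np.cross([0,0,1],n); ax/=np.linalg.norm(ax); x=np.cross(ax,n)  # ax horizontal across, x along slope
    o=Q.mean(0); r=cv2.minAreaRect(np.c_[(Q-o)@x,(Q-o)@ax].astype(np.float32)); return o+x*r[0][0]+ax*r[0][1],r,x,ax
def cover(c,ctr=(.447,.279),z0=.09,z1=.165):
    P=cloud(c); hsv=cv2.cvtColor(c["image"],cv2.COLOR_RGB2HSV)
    s=(np.hypot(P[...,0]-ctr[0],P[...,1]-ctr[1])<.075)&(P[...,2]>z0)&(P[...,2]<z1)
    b=s&(cv2.inRange(hsv,(100,120,50),(130,255,255))>0); w=s&(hsv[...,1]<60)&~b
    Q=P[w]; best=None; rng=np.random.default_rng(0)
    for _ in range(300):
        p=Q[rng.choice(len(Q),3)]; n=np.cross(p[1]-p[0],p[2]-p[0]); n/=np.linalg.norm(n)+1e-12
        if abs(n[2])<.7: continue
        k=abs((Q-p[0])@n)<.0015
        if best is None or k.sum()>best.sum(): best=k
    R=Q[best]; o=R.mean(0); n=np.linalg.svd(R-o,full_matrices=False)[2][2]; n*=np.sign(n[2])
    ce,r,x,ax=rect3(R,n); print("roof n",n.round(3),"tilt",np.degrees(np.arccos(n[2])).round(1),"az",np.degrees(np.arctan2(n[1],n[0])).round(1),len(R),"centre",ce.round(4),"rect",r)
    B=P[b]; h=(B-o)@n; T=B[h>.022]; ct,rt,_,_=rect3(T,n)
    print("rib top centre",ct.round(4),"h",np.median((T-o)@n).round(4),rt,len(T)); return ct-n*.0125,n
E
python3 - <<'E'
from cov import *
c=cam("wrist"); s=env.get_state(); print(s["tcp_pos"],s["orientation"]); save(c,"w4")
print(cover(c)[0]); slices(c,s["tcp_pos"],109.5,np.arange(.18,.26,.006),.02)
t=cam("top"); P=cloud(t); print(cover(t)[0])
m=(np.hypot(P[...,0]-.449,P[...,1]-.034)<.025)&(P[...,2]>.06)&(P[...,2]<.09); print("cap",P[m].mean(0),m.sum())
E
```

```text
[0.4371362  0.27643612 0.20825273] [ 2.33309466e-05 -1.66843037e-01  9.85983434e-01  2.61681992e-04]
roof n [-0.402 -0.132  0.906] tilt 25.0 az -161.8 5768 centre [0.4493 0.2829 0.1238] rect ((0.0022274628281593323, -5.735456943511963e-05), (0.0878305435180664, 0.05996841937303543), 0.21798767149448395)
rib top centre [0.4394 0.2802 0.1463] h 0.0248 ((0.00027786754071712494, -0.00029765674844384193), (0.04340517520904541, 0.011082620359957218), 0.8219236135482788) 780
[0.44445169 0.28185689 0.13497111]
0.18 (0,) (0,)
0.186 (0,) (0,)
0.192 (0,) (0,)
0.198 (0,) (0,)
0.204 (0,) (0,)
0.21 (0,) (0,)
0.216 (0,) (0,)
0.222 (0,) (0,)
0.228 (0,) (0,)
0.234 (0,) (0,)
0.24 (0,) (165, -10.5, 11.5, -38.5, 41.8)
0.246 (0,) (359, -11.1, 11.6, -46.6, 47.9)
0.252 (0,) (429, -11.3, 11.6, -47.1, 48.7)
0.258 (0,) (486, -11.3, 11.6, -46.7, 48.6)
roof n [-0.411 -0.21   0.887] tilt 27.5 az -153.0 78 centre [0.4506 0.2764 0.1236] rect ((-0.009236516430974007, -0.00417540967464447), (0.0470903143286705, 0.08878947794437408), 80.56798553466797)
rib top centre [0.4244 0.275  0.1379] h 0.0234 ((-0.0002072397619485855, -0.0005730986595153809), (0.005804247688502073, 0.0034678438678383827), 63.169639587402344) 5
[0.4295665  0.27758446 0.12679276]
cap [0.44960751 0.03484995 0.07423545] 45
```

View pics/w4.png

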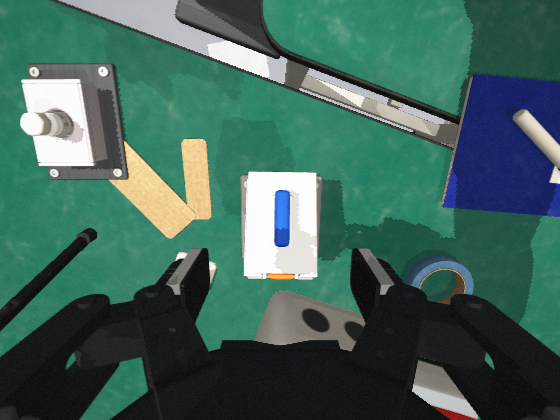

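The view shows the blue rib at (282,218) aligned with the tool, with the roof's long axis vertical in the image. The loaded vial stands upright in the carrier at left, (50,122).

jog_arm(gripper=[0.4, 0.4, 0.4, 0.4, 0.4, 0.4, 0.4, 0.4], offset=[[0.7, 0.5, -2], [0.7, 0.5, -5], [0.7, 0.5, -8], [0.7, 0.5, -9.2], [0.7, 0.5, -9.6], [0.7, 0.5, -10], [0.7, 0.5, -10.1], [0.7, 0.5, -10.1]], twist=[-1, -1, -1, -1, -1, -1, -1, -1])

```text
clock: 9.8
tcp_pos: [0.4447, 0.2798, 0.1079]
orientation: [0.0, -0.157, 0.988, 0.0]
wrist_force: [0.6, -0.8, -0.5]
finger_gap: 0.0339
grip_force: 0.0
```

```bash
python3 - <<'E'
from cov import *
c=cam("wrist"); s=env.get_state(); print(s["tcp_pos"],s["wrist_force"],s["finger_gap"])
slices(c,s["tcp_pos"],108.2,np.arange(.12,.16,.003),.03)
P=cloud(c);hsv=cv2.cvtColor(c["image"],cv2.COLOR_RGB2HSV); b=(cv2.inRange(hsv,(100,120,50),(130,255,255))>0)&(P[...,2]>.1)
a=np.radians(108.2); Q=(P[b]-s["tcp_pos"]); Y=Q@[np.cos(a),np.sin(a),0]; X=Q@[np.sin(a),-np.cos(a),0]; print("rib Y",np.percentile(Y,[2,98]),"X",np.percentile(X,[1,99]))
E
```

```text
[0.4446888  0.27974941 0.10784015] [-0.01080016  0.17519144  0.00461943] 0.03438589996244997
0.12 (433, -14.2, 3.7, -13.5, 13.4) (662, -10.9, 3.7, -27.9, 31.7)
0.123 (439, -6.4, 10.1, -13.4, 13.3) (317, -4.6, 10.5, -27.8, 30.8)
0.126 (457, -0.7, 17.6, -13.3, 13.2) (320, 0.4, 16.6, -17.0, 18.5)
0.129 (476, 4.3, 24.0, -13.2, 13.5) (349, -3.6, 23.4, -18.3, 19.8)
0.132 (538, 11.1, 29.8, -13.5, 13.5) (479, -7.2, 29.7, -19.8, 21.7)
0.135 (525, -24.1, 30.0, -13.5, 13.4) (421, -10.7, 30.0, -22.7, 24.2)
0.138 (371, -24.2, 30.0, -11.3, 12.2) (213, -10.9, 29.9, -28.7, 30.2)
0.141 (509, -22.9, -6.3, -4.1, 7.6) (249, -10.9, 11.7, -29.5, 31.4)
0.144 (548, -19.6, 1.4, -4.0, 7.5) (285, -10.9, 11.1, -29.7, 31.5)
0.147 (553, -11.3, 6.4, -4.0, 7.4) (293, -11.0, 11.9, -29.7, 31.5)
0.15 (568, -4.4, 13.8, -4.0, 7.8) (332, -11.1, 11.9, -29.7, 31.6)
0.153 (570, 2.3, 15.6, -3.9, 7.7) (348, -10.9, 11.6, -30.0, 31.5)
0.156 (154, 7.6, 15.0, -3.4, 6.7) (369, -10.9, 11.8, -29.8, 31.6)
0.159 (0,) (386, -11.0, 11.8, -29.6, 31.5)
rib Y [-0.0034792   0.00737285] X [-0.06484979  0.01422453]
```

jog_arm(gripper=[0.4, 0.4, 0, 0, 0, 0, 0, 0], offset=[[0, 0.1, -0.2], [0, 0.1, -0.2], [0, 0.1, -0.2], [0, 0.1, -0.2], [0, 0.1, -0.2], [0, 0.1, -0.2], [0, 0.1, -0.2], [-0.1, 0.1, 0]], twist=[0, 0, 0, 0, 0, 0, 0, 0], squeeze=50)

```text
clock: 10.85
tcp_pos: [0.4431, 0.2804, 0.1069]
orientation: [-0.0, -0.157, 0.988, -0.0]
wrist_force: [-0.6, -0.6, -1.8]
finger_gap: 0.011
grip_force: 49.0
```

Gripped. Now I'll lift along the cover's own z axis.

jog_arm(gripper=[0, 0, 0, 0, 0, 0, 0, 0], offset=[[-0.4, -0.1, 0.8], [-0.8, -0.3, 1.8], [-1.2, -0.4, 2.7], [-1.6, -0.5, 3.6], [-2, -0.7, 4.5], [-2, -0.7, 6], [-2, -0.7, 7], [-2, -0.7, 7]], twist=[0, 0, 0, 0, 0, 0, 0, 0])

```text
clock: 11.85
tcp_pos: [0.4243, 0.2739, 0.1785]
orientation: [0.001, -0.157, 0.988, 0.0]
wrist_force: [0.2, 0.4, -2.2]
finger_gap: 0.0111
grip_force: 49.0
```

```bash
python3 - <<'E'
from cov import *
c=cam("wrist"); s=env.get_state(); print(s["tcp_pos"],s["wrist_force"],s["finger_gap"]); save(c,"w5")
cover(c,(.427,.274),.14,.24)
E
```

```text
[0.42383976 0.27374165 0.17772668] [-0.54735569 -0.46809537 -1.7005676 ] 0.010833462400277613
roof n [-0.404 -0.131  0.906] tilt 25.1 az -162.1 7775 centre [0.4273 0.2758 0.196 ] rect ((-0.014973249286413193, 4.225596785545349e-05), (0.0830017626285553, 0.05980392172932625), 0.131034255027771)
rib top centre [0.4195 0.2732 0.2194] h 0.0247 ((0.00023121200501918793, 0.00020921090617775917), (0.011420955881476402, 0.04330364987254143), 89.7854995727539) 2416
```

View pics/w5.png

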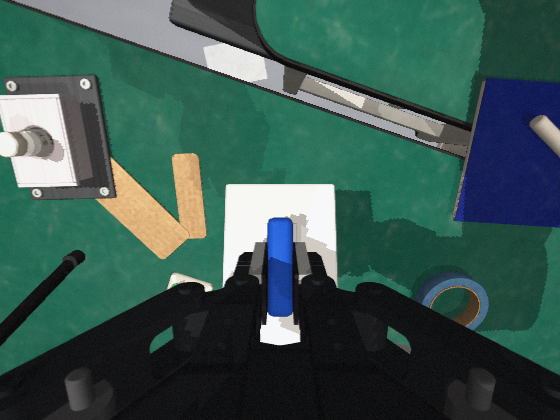

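The view shows the cover held by its rib and still tilted 25°. I'll level it by dragging its low end on a clear patch of bench, and first check that patch.

jog_arm(gripper=[0, 0, 0, 0, 0, 0, 0, 0], offset=[[0, 0, 2], [0, 0, 4], [0, 2, 5], [-1, 6, 5], [-2, 9, 5], [-2.4, 11, 5], [-2.4, 11, 4], [-2.4, 11, 4]], twist=[0, 0, -4, -8, -13, -18, -18, -18], squeeze=20)

```text
clock: 12.9
tcp_pos: [0.3986, 0.3826, 0.2155]
orientation: [-0.001, -0.001, 1.0, -0.001]
wrist_force: [-0.1, -0.2, -2.2]
finger_gap: 0.0111
grip_force: 49.0
```

```bash
python3 - <<'E'
from cov import *
c=cam("wrist"); s=env.get_state(); t=s["tcp_pos"]; print(t,s["wrist_force"],s["finger_gap"],s["grip_force"])
cover(c,(t[0]+.003,t[1]+.002),.17,.3)
d=cam("scene"); P=cloud(d); P2=cloud(cam("top")); 
H=np.full((14,16),-1.)
for Q in (P,P2):
    Q=Q.reshape(-1,3)
    for i in range(14):
        for j in range(16):
            x=.35+.015*i; y=.30+.012*j
            k=(abs(Q[:,0]-x)<.0075)&(abs(Q[:,1]-y)<.006)&(Q[:,2]<.13)
            if k.sum()>1: H[i,j]=max(H[i,j],np.percentile(Q[k,2],90)*1000)
print("rows x .35..,cols y .30.. mm"); print(H.round(0).astype(int))
E
```

```text
[0.39899569 0.38249185 0.21618911] [-0.63684583 -1.2773006  -2.03085902] 0.01094315977878122 48.968414068222046
roof n [-0.418  0.001  0.908] tilt 24.7 az 179.9 7696 centre [0.4019 0.3835 0.233 ] rect ((-0.015145212411880493, -0.00014799274504184723), (0.08290839940309525, 0.05995207652449608), 0.13471411168575287)
rib top centre [0.3934 0.3839 0.2564] h 0.0248 ((0.0005267057567834854, -0.00014650868251919746), (0.042811792343854904, 0.011804691515862942), 0.6422973871231079) 2450
rows x .35..,cols y .30.. mm
[[ 3  4  3  2  2  2  2  5  3  2  3  3  3  3 13 13]
 [ 5  3  4  6  4  4  3  3  2  2  2  2  1  3 11 12]
 [ 3  5  2  4  4  3  1  2  2  2  2  0  0  0  9 12]
 [ 4  4  5  2  5  3  3  5  0  0  1  0  1  1 10 11]
 [ 2  4  6  4  2  2  2  2  0  0  1  1  0  2  1  0]
 [66 25 13  5  5  4  4  2  1  1  0  1  1  0  1  0]
 [72 78 14  9  3  4  3  2  0  1  1  1  0  1  0  4]
 [82 81  8  9  4  1  3  2  1  0  1  0  1  0  7  4]
 [86 88 90  9  1  2  4  0  1  1  2  0  1  1  5  8]
 [92 95 98  8 10  4  5  3  2  1  4  3  7  2  3 20]
 [97 96 99  7 10  3  4  4  5  3  5  2  3  4  4 20]
 [10 11 13 13 10  4  5  2  2  4  3  2  4  3  1 20]
 [11  9  6  5  3  3  3  3  3  3  2  4  5  3  4  6]
 [ 4  2  3  5  3  2  4  2  6  5  2  4  2  4  2  3]]
```

jog_arm(gripper=[0, 0, 0, 0, 0, 0, 0, 0], offset=[[0, 0, -5], [0, 0, -10], [0, 0, -13], [0, 0, -14], [0, 0, -14.4], [0, 0, -14.7], [0, 0, -15], [0, 0, -15]], twist=[0, 0, 0, 0, 0, 0, 0, 0], squeeze=20)

```text
clock: 14.05
tcp_pos: [0.3996, 0.3838, 0.0678]
orientation: [0.0, -0.001, 1.0, 0.0]
wrist_force: [0.1, -0.9, -2.3]
finger_gap: 0.0111
grip_force: 49.0
```

jog_arm(gripper=[0.02, 0.02, 0.02, 0.02, 0.02, 0.02, 0.02, 0.02], offset=[[0, 0, -0.2], [0.3, 0, -0.4], [0.9, 0, -0.5], [1.6, 0, -0.6], [2.3, 0, -0.7], [3, 0, -0.8], [3.6, 0, -0.9], [4, 0, -1]], twist=[0, 0, 0, 0, 0, 0, 0, 0], squeeze=20)

```text
clock: 15.05
tcp_pos: [0.4396, 0.3841, 0.0585]
orientation: [0.0, -0.001, 1.0, 0.001]
wrist_force: [-1.6, -0.7, 5.3]
finger_gap: 0.0112
grip_force: 51.5
```

```bash
python3 - <<'E'
from cov import *
c=cam("wrist"); s=env.get_state(); t=s["tcp_pos"]; print(t,s["wrist_force"],s["finger_gap"],s["grip_force"])
cover(c,(t[0]+.003,t[1]+.002),.06,.13)
E
```

```text
[0.43996725 0.38407358 0.058335  ] [-1.91928713 -0.91644297  5.06925448] 0.011243838835581742 51.30448758602142
roof n [-0.131 -0.001  0.991] tilt 7.5 az -179.7 9882 centre [0.4385 0.3637 0.078 ] rect ((-0.01970457099378109, 0.020686738193035126), (0.10253657400608063, 0.09108655154705048), 89.88994598388672)
rib top centre [0.4333 0.3849 0.1022] h 0.0247 ((-0.0010411906987428665, 0.00011263787746429443), (0.011824479326605797, 0.04363887012004852), 89.23887634277344) 2478
```

jog_arm(gripper=[0.02, 0.02, 0.02, 0.02, 0.02, 0.02, 0.02, 0.02], offset=[[0.3, 0, -0.1], [0.6, 0, -0.2], [0.9, 0, -0.35], [1.2, 0, -0.45], [1.3, 0, -0.55], [1.3, 0, -0.6], [1.3, 0, -0.6], [1.3, 0, -0.6]], twist=[0, 0, 0, 0, 0, 0, 0, 0])

```text
clock: 16.1
tcp_pos: [0.4529, 0.3838, 0.0517]
orientation: [0.0, -0.001, 1.0, 0.0]
wrist_force: [-1.5, 0.0, 6.2]
finger_gap: 0.0109
grip_force: 51.9
```

```bash
python3 - <<'E'
from cov import *
c=cam("wrist"); s=env.get_state(); t=s["tcp_pos"]; print(t,s["wrist_force"],s["finger_gap"],s["grip_force"])
cover(c,(t[0]+.003,t[1]+.002),.06,.13)
E
```

```text
[0.45293909 0.3838221  0.05171542] [-0.38698488  1.31919031  6.20786873] 0.011048504134119938 51.92667782306671
roof n [-0.014  0.001  1.   ] tilt 0.8 az 176.4 10430 centre [0.4471 0.3631 0.0718] rect ((-0.020651470869779587, 0.019742410629987717), (0.08799232542514801, 0.10320287942886353), 3.570096969604492)
rib top centre [0.4463 0.3848 0.0964] h 0.0247 ((-0.0014412961900234222, -6.097927689552307e-05), (0.0436570905148983, 0.011696165427565575), 4.2046051025390625) 2399
```

The cover is level now, at 0.8°. I'll lift it, pass over the stand and go above the carrier.

jog_arm(gripper=[0, 0, 0, 0, 0, 0, 0, 0], offset=[[0, 0, 0.5], [0, 0, 4], [0, 0, 9], [-1, 0, 14], [-2, -3, 16], [-2, -8, 16], [-2, -13, 16], [-2, -18, 16]], twist=[0, 0, 0, 0, 3, 8, 13, 19.4], squeeze=70)

```text
clock: 17.15
tcp_pos: [0.4323, 0.2018, 0.2108]
orientation: [-0.0, -0.171, 0.985, -0.001]
wrist_force: [0.1, -0.7, -1.7]
finger_gap: 0.0108
grip_force: 72.1
```

jog_arm(gripper=[0, 0, 0, 0, 0, 0, 0, 0], offset=[[0.5, -5, 0], [1, -10, 0], [2, -14, 0], [2.3, -16, -2], [2.3, -16.5, -4], [2.3, -16.5, -5], [2.3, -16.5, -5], [2.3, -16.5, -5]], twist=[0, 0, 0, 0, 0, 0, 0, 0])

```text
clock: 18.15
tcp_pos: [0.4558, 0.0389, 0.1619]
orientation: [0.0, -0.17, 0.986, -0.0]
wrist_force: [0.7, -0.6, -1.6]
finger_gap: 0.0107
grip_force: 72.0
```

```bash
python3 - <<'E'
from cov import *
c=cam("wrist"); s=env.get_state(); t=s["tcp_pos"]; print(t,s["orientation"],s["wrist_force"],s["finger_gap"],s["grip_force"])
cover(c,(t[0]-.005,t[1]),.16,.23); save(c,"w6"); d=cam("scene"); 
im=np.zeros((420,800,3),np.uint8); im[:,:480]=cv2.resize(c["image"],(480,360))[:360].repeat(1,0) if 0 else cv2.copyMakeBorder(cv2.resize(c["image"],(480,360)),0,60,0,0,0)
B=cv2.resize(d["image"][190:330,195:302],(320,420),interpolation=cv2.INTER_CUBIC); im[:,480:]=B
cv2.imwrite("pics/hov.png",im[...,::-1])
E
```

```text
[0.45593638 0.03890247 0.16204558] [ 6.00734509e-04 -1.69628279e-01  9.85507917e-01 -1.78829258e-04] [-0.87035123  0.43497742 -1.82889069] 0.010516977147920282 72.05420136451721
roof n [-0.023 -0.007  1.   ] tilt 1.4 az -162.8 10331 centre [0.4503 0.0378 0.1818] rect ((-0.01934034749865532, -0.0008512772619724274), (0.08765219897031784, 0.05977138876914978), 2.388984441757202)
rib top centre [0.4497 0.0377 0.2065] h 0.0247 ((-0.0017278455197811127, 4.452653229236603e-06), (0.04378267750144005, 0.01169255655258894), 2.6467437744140625) 2349
```

View pics/hov.png

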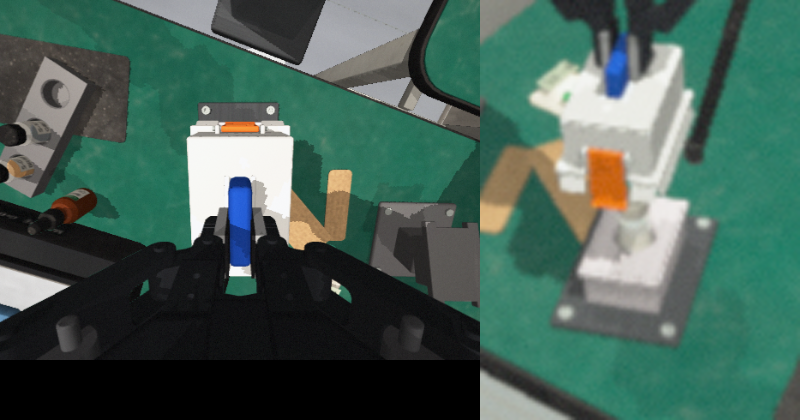

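The wrist panel shows the cover with its near clip at (240,127) over the carrier foot. The scene panel shows it hovering level and aligned above the vial.

jog_arm(gripper=[0, 0, 0, 0, 0, 0, 0, 0], offset=[[-0.12, -0.24, 0], [-0.12, -0.24, -2], [-0.12, -0.24, -4], [-0.12, -0.24, -5.5], [-0.12, -0.24, -6.2], [-0.12, -0.24, -6.7], [-0.12, -0.24, -6.7], [-0.12, -0.24, -6.7]], twist=[0, 0, 0, 0, 0, 0, 0, 0])

```text
clock: 19.25
tcp_pos: [0.4546, 0.0361, 0.0948]
orientation: [0.0, -0.169, 0.986, -0.0]
wrist_force: [0.6, 0.6, -2.5]
finger_gap: 0.0104
grip_force: 72.1
```

```bash
python3 - <<'E'
from cov import *
c=cam("wrist"); s=env.get_state(); t=s["tcp_pos"]; print(t,s["wrist_force"],s["ft_torque"])
cover(c,(t[0]-.005,t[1]),.09,.16)
P=cloud(c);hsv=cv2.cvtColor(c["image"],cv2.COLOR_RGB2HSV)
a=np.radians(19.5); d=np.array([np.cos(a),np.sin(a),0]); e=np.array([-np.sin(a),np.cos(a),0])
Q=P-np.array([.4500,.0346,0]); U=Q@d; V=Q@e
# foot plate edges at z 6 mm: dark grey
m=(abs(P[...,2]-.006)<.004)&(hsv[...,1]<60)&(hsv[...,2]<140)&(abs(U)<.1)&(abs(V)<.08)
if m.sum(): print("foot U",np.percentile(U[m],[.5,99.5]),"V",np.percentile(V[m],[1,99]),m.sum())
o=(cv2.inRange(hsv,(5,150,120),(18,255,255))>0)&(abs(U)<.08)&(abs(V)<.06)
if o.sum(): print("clip U",np.percentile(U[o],[2,98]),"V",np.percentile(V[o],[2,98]),"z",np.percentile(P[o][:,2],[2,98]))
E
```

```text
[0.45462453 0.03612534 0.09478536] [-0.20651492  0.56980552 -2.4392684 ] [ 0.00804696 -0.0532578   0.02483082]
roof n [-0.023 -0.006  1.   ] tilt 1.4 az -164.5 10302 centre [0.4491 0.0351 0.1147] rect ((-0.019360613077878952, -0.001301247626543045), (0.08775511384010315, 0.059809811413288116), 3.8604319095611572)
rib top centre [0.4485 0.0347 0.1394] h 0.0247 ((-0.0017176009714603424, 5.780160427093506e-05), (0.043738145381212234, 0.011693090200424194), 3.1698875427246094) 2359
foot U [-0.06322831 -0.04434473] V [-0.04595177  0.04754805] 2298
clip U [-0.04945294 -0.04530085] V [-0.01039441  0.01196976] z [0.04395234 0.09284199]
```

jog_arm(gripper=[0, 0, 0, 0, 0, 0, 0, 0], offset=[[0, 0, -0.5], [0, 0, -1], [0, 0, -1.3], [0, 0, -1.6], [0, 0, -1.8], [0, 0, -2], [0, 0, -2.1], [0, 0, -2.1]], twist=[0, 0, 0, 0, 0, 0, 0, 0])

```text
clock: 20.3
tcp_pos: [0.4542, 0.0361, 0.0732]
orientation: [-0.0, -0.169, 0.986, 0.0]
wrist_force: [0.3, 0.5, -0.5]
finger_gap: 0.0106
grip_force: 72.4
```

jog_arm(gripper=[0, 0, 0, 0, 0, 0, 0, 0], offset=[[0, 0, -0.15], [0, 0, -0.3], [0, 0, -0.4], [0, 0, -0.5], [0, 0, -0.6], [0, 0, -0.7], [0, 0, -0.8], [0, 0, -0.8]], twist=[0, 0, 0, 0, 0, 0, 0, 0])

```text
clock: 21.3
tcp_pos: [0.4566, 0.0368, 0.0681]
orientation: [0.003, -0.169, 0.986, 0.0]
wrist_force: [0.1, 4.3, 19.3]
finger_gap: 0.0108
grip_force: 75.6
```

```bash
cat > chk.py <<'E'
from cov import *
c=cam("wrist"); s=env.get_state(); t=s["tcp_pos"]; print(t,s["wrist_force"],s["ft_torque"],s["finger_gap"])
cover(c,(t[0]-.005,t[1]),.07,.13)
P=cloud(c);hsv=cv2.cvtColor(c["image"],cv2.COLOR_RGB2HSV)
a=np.radians(19.5); d=np.array([np.cos(a),np.sin(a),0]); e=np.array([-np.sin(a),np.cos(a),0])
Q=P-np.array([.4500,.0346,0]); U=Q@d; V=Q@e
o=(cv2.inRange(hsv,(5,150,120),(18,255,255))>0)&(abs(U)<.08)&(abs(V)<.06)
for lo,hi in((-.08,0),(0,.08)):
    k=o&(U>lo)&(U<hi)&(abs(V)<.008)
    if k.sum()>20:
        f=np.polyfit(P[k][:,2],U[k],1); print("clip U",np.percentile(U[k],[2,98]),"z",np.percentile(P[k][:,2],[2,98]),"slope dU/dz",f[0])
E
python3 chk.py
```

```text
[0.45662275 0.03678891 0.06814449] [-0.03305891  4.98467387 18.75802151] [ 0.74397309  0.3791422  -0.07500597] 0.010753506344548067
roof n [-0.001 -0.     1.   ] tilt 0.1 az -148.7 10525 centre [0.4504 0.0355 0.0884] rect ((-0.019140368327498436, 0.0040594227612018585), (0.059906255453825, 0.08759718388319016), 78.1601791381836)
rib top centre [0.4502 0.0353 0.1131] h 0.0247 ((-0.0015280675143003464, 0.0005054837092757225), (0.011660752817988396, 0.043377380818128586), 77.46047973632812) 2342
clip U [-0.04920337 -0.04442786] z [0.01872402 0.06761277] slope dU/dz -0.008176934572555737
```

jog_arm(gripper=[0, 0, 0, 0, 0, 0, 0, 0], offset=[[0, 0, -0.15], [0, 0, -0.3], [0, 0, -0.3], [0, 0, -0.3], [0, 0, 0], [0, 0, 0.3], [0, 0, 0.6], [0, 0, 0.6]], twist=[0, 0, 0, 0, 0, 0, 0, 0])

```text
clock: 22.35
tcp_pos: [0.4541, 0.0362, 0.0699]
orientation: [-0.0, -0.169, 0.986, 0.0]
wrist_force: [5.3, 1.7, -9.3]
finger_gap: 0.0103
grip_force: 71.2
```

```bash
python3 chk.py
```

```text
[0.45411994 0.03619781 0.06989257] [ 6.13167658  0.57437265 -8.38644052] [ 0.22836785 -1.33633735 -0.0388159 ] 0.010823698782213523
roof n [-0.004 -0.001  1.   ] tilt 0.2 az -160.2 10439 centre [0.4483 0.0351 0.0901] rect ((-0.019453786313533783, 8.18893313407898e-05), (0.059900447726249695, 0.08799639344215393), 89.71929931640625)
rib top centre [0.448  0.0349 0.1147] h 0.0247 ((-0.0017678607255220413, 0.00012115342542529106), (0.011694839224219322, 0.043523818254470825), 89.69474029541016) 2349
clip U [-0.05134072 -0.04639644] z [0.01976967 0.06893062] slope dU/dz 0.046877023179531185
```

It is holding against a gentle pull. I'll press it home once more, ease off, release and retreat.

jog_arm(gripper=[0, 0, 0, 0, 0, 0, 0.35, 0.35], offset=[[0, 0, -0.4], [0, 0, -0.7], [0, 0, -0.9], [0, 0, -1], [0, 0, -1], [0, 0, -0.7], [0, 0, -0.5], [0, 0, -0.4]], twist=[0, 0, 0, 0, 0, 0, 0, 0])

```text
clock: 23.4
tcp_pos: [0.453, 0.0361, 0.0667]
orientation: [-0.001, -0.169, 0.986, 0.0]
wrist_force: [-0.5, -0.0, 1.0]
finger_gap: 0.0298
grip_force: 0.0
```

```bash
python3 chk.py
```

```text
[0.45311535 0.03607867 0.06664166] [-0.11528556 -0.63630328  1.0052686 ] [ 0.00076295 -0.00712459  0.02356795] 0.029843652026026006
roof n [-0.001  0.     1.   ] tilt 0.1 az 161.3 11667 centre [0.4496 0.0354 0.0884] rect ((-0.01043211854994297, -0.008118845522403717), (0.08766933530569077, 0.05992526933550835), 38.193328857421875)
rib top centre [0.4493 0.0353 0.113 ] h 0.0247 ((-0.0012720152735710144, -0.0009323563426733017), (0.043899618089199066, 0.0113328592851758), 38.71427536010742) 2400
clip U [-0.04996461 -0.04552428] z [0.01925637 0.06718634] slope dU/dz 0.01841347699726603
```

jog_arm(gripper=[0.35, 0.35, 0.35, 0.6, 0.6, 0.6, 0.6, 0.6], offset=[[0, 0, 2], [0, 0, 5], [0, 0, 9], [0, 0, 13], [-1, 0, 15], [-2, 0, 15], [-2, 0, 15], [-2, 0, 15]], twist=[0, 0, 0, 0, 0, 0, 0, 0])

```text
clock: 24.45
tcp_pos: [0.4335, 0.0362, 0.2159]
orientation: [-0.001, -0.169, 0.986, 0.0]
wrist_force: [0.1, 0.7, 0.6]
finger_gap: 0.0511
grip_force: 0.0
```

```bash
python3 chk.py; python3 - <<'E'
from h import *
c=cam("wrist");d=cam("scene")
im=np.zeros((420,800,3),np.uint8); im[:360,:480]=cv2.resize(c["image"],(480,360))
im[:,480:]=cv2.resize(d["image"][190:330,195:302],(320,420),interpolation=cv2.INTER_CUBIC)
cv2.imwrite("pics/fin.png",im[...,::-1])
E
```

```text
[0.43369662 0.03618889 0.21610222] [ 1.27266034  0.84258171 -0.3860017 ] [ 0.02410369 -0.01545015  0.01668483] 0.05132321509861172
roof n [-0.     0.002  1.   ] tilt 0.1 az 94.5 4151 centre [0.4495 0.0351 0.0884] rect ((0.0006619580090045929, -0.0026005394756793976), (0.05989791080355644, 0.08683406561613083), 14.960627555847168)
rib top centre [0.449  0.0352 0.113 ] h 0.0247 ((-9.9964439868927e-05, -0.0005839169025421143), (0.010915275663137436, 0.04277680814266205), 14.80037784576416) 535
clip U [-0.05023979 -0.04584049] z [0.01809098 0.06789565] slope dU/dz -0.07252509629158867
```

View pics/fin.png

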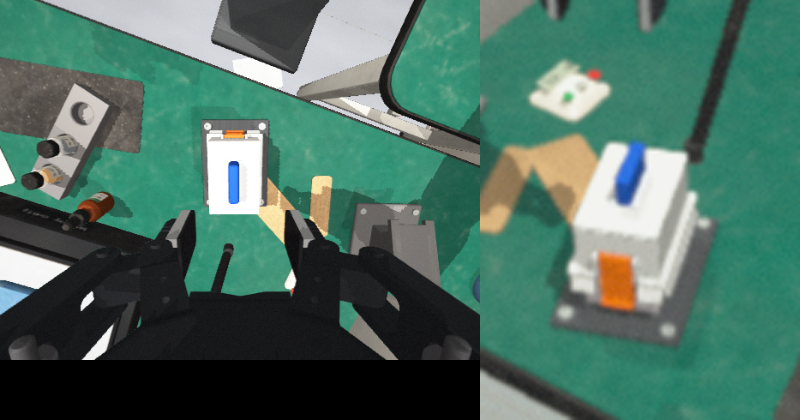

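The final views show the cover flat on the carrier (roof at 88.4 mm, level within 0.1°) with its near clip straight, and the black-capped vials, bottle and timer untouched. I'm handing the job in.

```bash
python3 -c "
from workcell import env
print(env.hand_in())"
```

```text
the job is handed in; nothing more can be done
None
```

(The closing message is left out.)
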